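Tip the bottles off the sorting board and tray the imaging plates

ROBOT

A 6-joint arm with a two-finger parallel gripper is mounted at the origin on the work surface; the furniture and walls round the work are solid. World frame = base frame: x ahead of the robot, y to its left, z up, the work surface at z = 0. Lengths are in mm, angles in rad, forces in N, time in s.
With the tool pointing down it reaches from about 425 to 925 mm from the base axis. Payload 12.5 kg.
Tool frame: the origin (TCP) lies on the centre line of the jaws, within the pads' length; the fingertips stand 22 mm ahead of it and the grasp point (between the pads) lies 3 mm ahead of it; z points along the fingers, y is the line along which they close (so a half turn about z gives the same grasp; the last joint's range is limited). The gripper opens to 85 mm and grips with 20 to 120 N. Pads are 22 mm wide; open, the fingers measure 114 mm over their backs; the gripper's body (76 mm by 85 mm) begins 54 mm behind the grasp point. The pads swing forward as they close: fully open they stand 13 mm farther back than shut.
Start: joints at [-1.227, 0.491, 1.559, -0, 1.092, -0.106], TCP at [271.764, -562.838, 253.327] pointing down, gripper open.
Joint ranges: [-3.1, 3.1], [-0.84, 2.19], [0.05, 2.79], [-1.13, 4.28], [0.06, 2.93], [-2.69, 2.69]. Speed limits (rad/s): [2.22, 2.22, 2.79, 3.14, 3.14, 3.14].

INTERFACE

Orientations are given as a unit quaternion [x, y, z, w].
In Python, from plant import telemetry, viewer, env gives the robot as it stands. The module is installed in compiled form; this text tells all that it offers.
- The arm moves only by the tool drive_tool, never from a script. Its argument "moves" is a list of rows, each an object of numbers: "dx", "dy", "dz": the shift along the tool's x, y, z each as a share of 0.04 m, from -1 to 1; "wx", "wy", "wz": the turn, a rotation vector about the tool's x, y, z each as a share of 6 degrees, from -1 to 1. A call has 1 to 12 rows; each row shifts and turns the commanded pose from where the row before left it, along the tool's axes as they then stand; what a row does not reach is not made up. A row lasts 1/10 s, in which the tool goes at most 50 mm and 8.59 degrees, less where a joint would pass 70% of its speed; a pose out of reach is approached as far as the arm can. A call with a number of a shift or a turn outside -1 to 1 is refused whole. A call with a gripper value outside its range is refused whole. "grip" is the closure, from 0 (fully open) to 1 (shut), set as the call begins (left out, the last holds). The fingers move at their own pace and stop on an object; "force" is the grip in N (left out, the last holds). Time passes only in rows, so rows that do not move let the fingers close. It gives the time, the measured TCP pose, the force, the opening and the grip force at its end, in the units of the state.
- telemetry.sense(): the state, without advancing time (a new reading comes with each control period).
- viewer.grab_frame(name): name is "side" or "top" or "wrist"; returns a dict with "color" (384x512x3 uint8, red, green, blue), "camera_matrix" (3x3 intrinsics, pixels), "dist" ([k1, k2, p1, p2, k3] as OpenCV has them; the pictures are not rectified), "world_from_camera" (4x4, takes a point from camera to world coordinates). Camera axes: x right, y down, z forward; pixel columns grow to the right and rows downward; lengths in mm; the calibration is good to about 2 mm. A picture is of the moment at which its call begins. There is no depth.
- env.hand_in(): hands the job in; it is judged then, once.
The state is a dict: "t": time; "q": joint angles; "qd": joint speeds; "joint_torque": joint torques, N m; "ee_pos": TCP position; "orientation": TCP orientation; "ft_force": force on the tool from outside, world axes, zero at the start; "moment": the same for the moment, N m; "gripper_width": finger opening in mm; "finger_force": force on a finger pad.
Only numpy, scipy, OpenCV 4.12 (cv2) and the standard library are available. Lean on these libraries where they do the work, as an engineer would, in place of code of your own. Each camera call takes 0.05 s, during which the arm holds its last target. There are 200 camera calls.

TASK

Lift the red handle of the hinged sorting board so that both reagent bottles roll off into the yellow catch bin behind it while the two flat imaging-plate cassettes stay lying on the board; do not touch the bottles with the gripper. Lower the board fully back onto its rest, then set both cassettes down gently, flat and side by side, in the empty blue tray to the left of the board, without disturbing the exposure remote or the curing light.

Things in the scene. Friction and masses are not known exactly. Their poses are not given: they have to be found in the camera images.
- stand: Fixed grey sorting stand with a yellow catch bin built onto its far end. Origin on the table under the board's hinge axis; +x points horizontally from the hinge into the bin (away from the handle), y along the hinge, z up. The bin lies from x = 12 to 138 mm, y = -136 to 136 mm; its walls are 85 mm high (50 mm at the hinge side). The board spans x = -202 to 2 mm and y = -120 to 120 mm, its top face is 70 mm above the table when down.
- board (a joint): Tilt of the sorting board about its hinge, rad; 0 = level, down on its rest, growing as the handle end is lifted (limit 0.9). The hinge is free: the 0.5 kg board falls back when let go. The bottles roll off at a tilt of 0.1 to 0.2; the cassettes stay by friction up to about 0.42 and may slide off when it is steeper or jerked.
- board_handle (a point): Centre of the round handle bar of the board (red grip 60 mm long, 15 mm diameter, along y), 95 mm above the table when down. Axes turn with the board: x towards the hinge, y along the hinge. The bar lies 245 mm from the hinge axis along the board and 29 mm above it; it is 45 mm clear of the board's edge, nothing below it but two thin arms at its ends (90 mm apart).
- board_hinge (a point): Point on the hinge axis in the middle of the board's low edge, 66 mm above the table; axes turn with the board, y along the hinge axis.
- board_mid (a point): Middle of the board's top face (aluminium, 200 by 240 mm, with 14 mm high edges at the two sides and 12 mm high at the handle end; open at the hinge end). z is normal to the face, x towards the hinge.
- bin_floor (a point): Centre of the catch bin's inner floor, 5 mm above the table; inside 116 mm along x by 262 mm along y; axes as the stand.
- plate_1_center (a point): Centre (5 mm above its underside) of the black flat imaging-plate cassette with a white face, 75 (x) by 46 (y) by 10 (z) mm, 60 g; take it across the 46 mm width. It lies on the handle half of the board.
- plate_2_center (a point): Centre (5 mm above its underside) of the blue flat imaging-plate cassette with a white face, same size and axes as the black one.
- bottle_amber_center (a point): Centre of the amber reagent bottle with a white cap, lying on its side across the board in front of the hinge; body 32 mm diameter, 75 mm long along its own z.
- bottle_white_center (a point): Centre of the white reagent bottle with a blue cap, lying on its side across the board in front of the hinge; body 36 mm diameter, 85 mm long along its own z.
- tray_floor (a point): Centre of the inner floor of the fixed, empty blue instrument tray left of the board (not the far one with instruments in it), 2 mm above the table; inside 264 mm along x by 104 mm along y, rim 26 mm above the table.
- exposure_remote: Bystander: loose black exposure remote with a red button, 95 by 45 by 20 mm; origin under its centre.
- curing_stand: Bystander: loose black upright curing light with a red disc, 80 by 75 by 168 mm; origin under its centre.
- plate_1: The same black cassette; origin at the centre of its underside, axes as its centre point.
- plate_2: The same blue cassette; origin at the centre of its underside, axes as its centre point.
- bottle_amber: The same amber bottle; origin at the middle of its base, z along its axis to the cap.
- bottle_white: The same white bottle; origin at the middle of its base, z along its axis to the cap.
Things that resemble listed ones, but are neither listed nor needed, are in the scene too. What is shaped like the plate_2 but orange is not meant.

How it is judged:
By the outcome, as a careful person would: the job done as asked, in the order asked, and still so for the second after the job is handed in, with the robot touching nothing.
It also fails if it takes over 64 s, if anything falls off the work surface, if the arm or the gripper's body presses on something with over 40 N, if the wrist force passes 120 N, or if a joint passes its speed limit or range.

## Working session

There is one attempt and no reset: what is moved stays moved. The work goes in short steps, Python scripts to look and compute and a tool call to move; the robot and the scene stay as the last step left them, time stands still between calls to the robot, and variables do not carry over. Pictures are saved under pics/ and viewed, at most 10 in all, crops included, and the job is handed in when it is done.

Besides the shell and the picture viewer there is one more tool, called after "Call:" as name(argument=value, ...), one argument or row to a line, values as JSON. drive_tool: Moves the arm, as the interface text tells. Its arguments: {"type":"object","properties":{"moves":{"type":"array","items":{"type":"object","properties":{"dx":{"type":"number"},"dy":{"type":"number"},"dz":{"type":"number"},"wx":{"type":"number"},"wy":{"type":"number"},"wz":{"type":"number"}}}},"grip":{"type":"number"},"force":{"type":"number"}},"required":["moves"]}

```bash
mkdir -p pics; cat > h.py <<'E'
import numpy as np, cv2
from plant import telemetry, viewer, env
def grab(n,save=None):
    f=viewer.grab_frame(n); f={k:(np.array(v) if k!='color' else v) for k,v in f.items()}
    if save: cv2.imwrite('pics/'+save,f['color'][:,:,::-1])
    np.save('last_%s.npy'%n,f,allow_pickle=True); return f
def last(n): return np.load('last_%s.npy'%n,allow_pickle=True).item()
def ray(f,u,v):
    p=cv2.undistortPoints(np.array([[[u,v]]],float),f['camera_matrix'],f['dist'])[0,0]
    T=f['world_from_camera']; d=T[:3,:3]@np.array([p[0],p[1],1]); return T[:3,3],d/np.linalg.norm(d)
def onz(f,u,v,z):
    o,d=ray(f,u,v); return o+d*(z-o[2])/d[2]
def tri(*obs):
    A=np.zeros((3,3));b=np.zeros(3)
    for f,u,v in obs:
        o,d=ray(f,u,v);P=np.eye(3)-np.outer(d,d);A+=P;b+=P@o
    x=np.linalg.solve(A,b); return x,[np.linalg.norm((np.eye(3)-np.outer(ray(*o)[1],ray(*o)[1]))@(x-o[0]['world_from_camera'][:3,3])) for o in obs]
def proj(f,X):
    T=np.linalg.inv(f['world_from_camera']); r=cv2.Rodrigues(T[:3,:3])[0]
    return cv2.projectPoints(np.array(X,float).reshape(-1,1,3),r,T[:3,3],f['camera_matrix'],f['dist'])[0][:,0]
E
python3 - <<'E'
from h import *
np.set_printoptions(precision=2,suppress=True)
a=grab('top');b=grab('side')
print(a['world_from_camera'],b['world_from_camera'],a['camera_matrix'])
im=np.hstack([a['color'],b['color']])
cv2.imwrite('pics/top.png',cv2.resize(a['color'],(800,600))[:,:,::-1]);cv2.imwrite('pics/side.png',cv2.resize(b['color'],(800,600))[:,:,::-1])
print(telemetry.sense())
E
```

```text
[[  -0.02   -0.98    0.2   328.75]
 [  -1.      0.02   -0.01  -94.22]
 [   0.     -0.2    -0.98 1494.87]
 [   0.      0.      0.      1.  ]] [[  -0.95   -0.18    0.25  208.39]
 [  -0.31    0.51   -0.8  1201.61]
 [   0.02   -0.84   -0.54  948.51]
 [   0.      0.      0.      1.  ]] [[486.55   0.   255.4 ]
 [  0.   486.55 196.04]
 [  0.     0.     1.  ]]
{'t': 0.1, 'q': array([-1.23,  0.49,  1.56, -0.  ,  1.09, -0.11]), 'qd': array([-0., -0., -0.,  0.,  0.,  0.]), 'joint_torque': array([  0.  , -61.94, -26.2 ,  -0.  ,   0.  ,   0.  ]), 'ee_pos': array([ 271.69, -562.64,  252.77]), 'orientation': array([ 0.97,  0.22, -0.  , -0.  ]), 'ft_force': array([ 0.32,  0.21, -1.09]), 'moment': array([ 0.01, -0.03, -0.  ]), 'finger_force': 0.0, 'gripper_width': 85.47211023771077}
```

View pics/top.png

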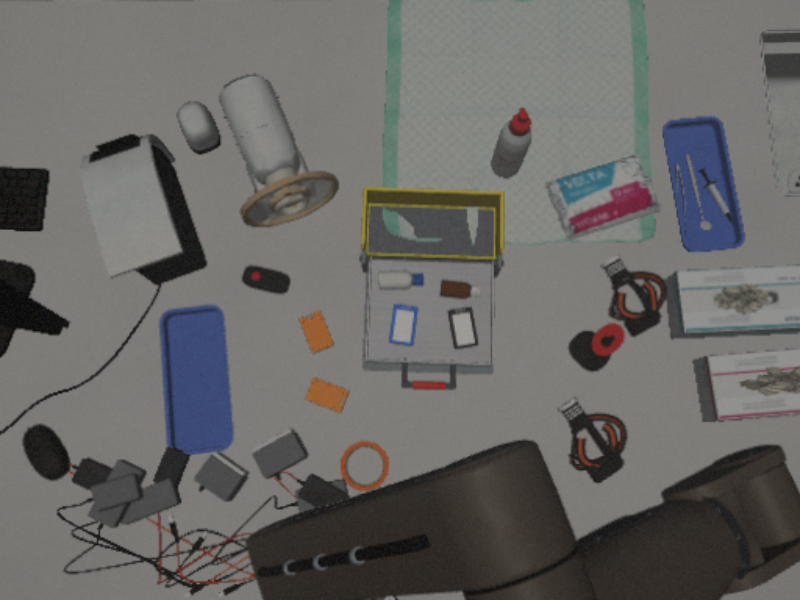

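View pics/side.png

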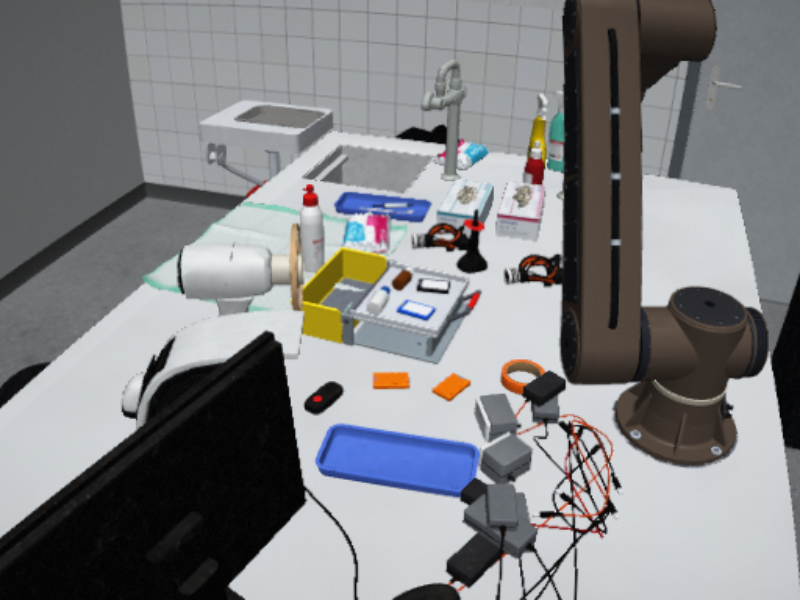

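The top view (800×600) shows these things:

- **Red handle:** (430,385).
- **Wanted cassettes:** black at (463,327) and blue at (403,325), both on the board.
- **Orange look-alikes:** (317,331) and (327,394), to be ignored.
- **Bottles:** white at (398,280) and amber at (458,289).
- **Trays:** the empty blue one is at (196,380). The one at (703,183) has instruments in it, so it isn't the one I want.
- **Bystanders:** remote at (266,278) and curing light at (596,345).
- **Other red things:** the bottle cap at (520,120), the remote button at (256,276) and the curing disc at (607,340).

```bash
python3 - <<'E'
from h import *
np.set_printoptions(precision=1,suppress=True)
a=last('top');b=last('side')
def blob(f,box,cond,name):
    x0,y0,x1,y1=[int(v*.64) for v in box]
    c=f['color'][y0:y1,x0:x1].astype(int); m=cond(c[...,0],c[...,1],c[...,2]).astype(np.uint8)
    n,l,s,ce=cv2.connectedComponentsWithStats(m); 
    i=1+np.argmax(s[1:,4]); pts=np.argwhere(l==i)[:,::-1]+[x0,y0]
    r=cv2.minAreaRect(pts.astype(np.float32)); print(name,s[i,4],ce[i]+[x0,y0],r[1],r[2])
    return ce[i]+[x0,y0],cv2.boxPoints(r)
red=lambda r,g,b:(r>90)&(g<r*.5)&(b<r*.5)
blue=lambda r,g,b:(b>1.6*r)&(b>60)
white=lambda r,g,b:(np.minimum(np.minimum(r,g),b)>np.percentile(r,85))
ht,hb=blob(a,(395,370,465,400),red,'handleT');hs,_=blob(b,(455,280,490,320),red,'handleS')
print('handle',tri((a,*ht),(b,*hs)),onz(a,*ht,95))
print('handle ends@95',np.array([onz(a,*p,95) for p in hb]))
p2t,c2=blob(a,(380,300,424,350),blue,'p2T');p2s,_=blob(b,(390,290,440,325),blue,'p2S')
# blue frame: centre of rect
print('p2',tri((a,*c2.mean(0)),(b,*_.mean(0))),np.array([onz(a,*p,80) for p in c2]),onz(a,*c2.mean(0),80))
dark=lambda r,g,b:(r+g+b<110)
p1t,c1=blob(a,(440,300,488,356),dark,'p1T');p1s,d1=blob(b,(412,274,455,295),dark,'p1S')
print('p1',tri((a,*c1.mean(0)),(b,*d1.mean(0))),np.array([onz(a,*p,80) for p in c1]),onz(a,*c1.mean(0),80))
tt,ct=blob(a,(150,295,245,460),blue,'trayT');ts,cs=blob(b,(305,415,490,500),blue,'trayS')
print('tray',np.array([onz(a,*p,26) for p in ct]),onz(a,*ct.mean(0),26),tri((a,*tt),(b,*ts)))
# board corners / hinge in top
for p in [(365,262),(503,262),(366,360),(492,364),(362,190),(503,192),(364,258),(502,268)]: print(p,onz(a,p[0]*.64,p[1]*.64,75))
print('remote',onz(a,266*.64,278*.64,20))
w=a['color'][155:255,225:325]; cv2.imwrite('pics/crop.png',cv2.resize(w,(600,600),interpolation=2)[:,:,::-1])
E
```

```text
handleT 82 [274.2 246.2] (20.162914276123047, 3.8473405838012695) 4.085616588592529
handleS 38 [302.9 191.5] (3.5777084827423096, 9.838699340820312) 26.56505012512207
handle (array([ 463.8, -153. ,  103.5]), [np.float64(0.7240844248104128), np.float64(0.7240844248104634)]) [ 463.9 -153.4   95. ]
handle ends@95 [[ 460.8 -123.7   95. ]
 [ 471.8 -124.7   95. ]
 [ 466.8 -182.4   95. ]
 [ 455.8 -181.3   95. ]]
p2T 125 [257.7 207.3] (15.380306243896484, 24.43484115600586) 7.125016689300537
p2S 86 [265.  199.5] (23.44729995727539, 9.082608222961426) 14.931416511535645
p2 (array([ 581.8, -107.9,   78.4]), [np.float64(1.3960009921323073), np.float64(1.3960009921323069)]) [[ 547.2  -80.7   80. ]
 [ 619.8  -90.6   80. ]
 [ 613.3 -135.8   80. ]
 [ 540.8 -125.4   80. ]] [ 580.1 -108.1   80. ]Traceback (most recent call last):
  File "<stdin>", line 21, in <module>
  File "<stdin>", line 8, in blob
    return _wrapfunc(a, 'argmax', axis=axis, out=out, **kwds)
    return bound(*args, **kwds)
ValueError: attempt to get argmax of an empty sequence
```

```bash
python3 - <<'E'
from h import *
np.set_printoptions(precision=1,suppress=True)
a=last('top');b=last('side')
def blob(f,box,cond,name):
    x0,y0,x1,y1=[int(v*.64) for v in box]
    c=f['color'][y0:y1,x0:x1].astype(int); m=cond(c[...,0],c[...,1],c[...,2]).astype(np.uint8)
    n,l,s,ce=cv2.connectedComponentsWithStats(m); 
    if n<2: print(name,'none',c.sum(2).min());return np.zeros(2),np.zeros((4,2))
    i=1+np.argmax(s[1:,4]); pts=np.argwhere(l==i)[:,::-1]+[x0,y0]
    r=cv2.minAreaRect(pts.astype(np.float32)); print(name,s[i,4],ce[i]+[x0,y0],r[1],r[2])
    return ce[i]+[x0,y0],cv2.boxPoints(r)
blue=lambda r,g,b:(b>1.6*r)&(b>60)
dark=lambda r,g,b:(r+g+b<170)
p1t,c1=blob(a,(440,300,488,356),dark,'p1T');p1s,d1=blob(b,(412,274,455,295),dark,'p1S')
print('p1',tri((a,*c1.mean(0)),(b,*d1.mean(0))),np.array([onz(a,*p,80) for p in c1]),onz(a,*c1.mean(0),80))
tt,ct=blob(a,(150,295,245,460),blue,'trayT');ts,cs=blob(b,(305,415,490,500),blue,'trayS')
print('tray',np.array([onz(a,*p,26) for p in ct]),onz(a,*ct.mean(0),26),tri((a,*tt),(b,*ts)))
for p in [(366,360),(492,364),(362,190),(503,192),(364,258),(502,268)]: print(p,onz(a,p[0]*.64,p[1]*.64,75))
print('remote',onz(a,266*.64,278*.64,20))
w=a['color'][155:255,225:325]; cv2.imwrite('pics/crop.png',cv2.resize(w,(600,600),interpolation=2)[:,:,::-1])
E
```

```text
p1T 38 [302.1 207.4] (23.70232391357422, 3.309380531311035) 79.69515228271484
p1S 38 [276.1 185.5] (19.39908218383789, 2.3015856742858887) 9.462322235107422
p1 (array([ 581.1, -240.1,   53.7]), [np.float64(1.0331778696183695), np.float64(1.0331778696184137)]) [[ 609.8 -227.7   80. ]
 [ 611.5 -237.4   80. ]
 [ 541.4 -247.4   80. ]
 [ 539.8 -237.8   80. ]] [ 575.5 -237.6   80. ]
trayT 3694 [125.2 242.8] (93.52571868896484, 41.50785827636719) 86.18592071533203
trayS 3388 [254.1 293.8] (102.75325012207031, 34.88917541503906) 8.880659103393555
tray [[627.7 370.2  26. ]
 [634.4 244.3  26. ]
 [352.4 217.1  26. ]
 [346.9 338.2  26. ]] [487.5 292.4  26. ] (array([490.3, 293.5,  21.4]), [np.float64(1.7893376655112374), np.float64(1.789337665511275)])
(366, 360) [513.9 -38.3  75. ]
(492, 364) [ 502.7 -274.5   75. ]
(362, 190) [849.9 -32.9  75. ]
(503, 192) [ 841.5 -309.5   75. ]
(364, 258) [711.9 -35.8  75. ]
(502, 268) [ 687.9 -301.2   75. ]
remote [688.4 161.7  20. ]
```

View pics/crop.png

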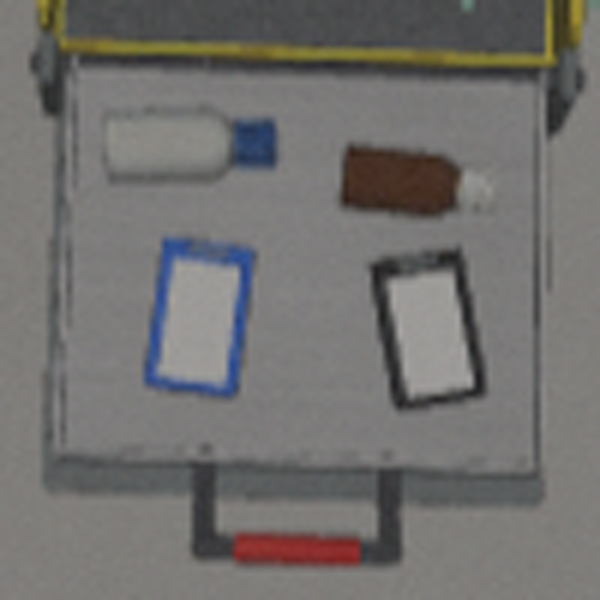

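The crop confirms it. The red grip is at crop (297,550), the blue cassette at (200,318) and the black one at (429,328), all on the board. The orange pair lies off the board. Handle triangulates to (464,-153,~100), a good match for the text's 95 mm. The board is yawed by about -2.7°.

```bash
cat > plan.py <<'E'
import numpy as np, sys
from scipy.spatial.transform import Rotation as R
from scipy.linalg import expm,logm
from plant import telemetry
def Rd(deg):  # tool down, tool x at angle deg
    a=np.radians(deg);x=[np.cos(a),np.sin(a),0];y=[np.sin(a),-np.cos(a),0]
    return np.array([x,y,[0,0,-1]]).T
def plan(p,deg,n,s=None):
    s=s or telemetry.sense(); C=np.eye(4);C[:3,:3]=R.from_quat(s['orientation']).as_matrix();C[:3,3]=s['ee_pos']
    T=np.eye(4);T[:3,:3]=Rd(deg);T[:3,3]=p
    E=expm(np.real(logm(np.linalg.inv(C)@T))/n)
    t=np.round(E[:3,3]/40,3);w=np.round(np.degrees(R.from_matrix(E[:3,:3]).as_rotvec())/6,3)
    print('t',round(s['t'],2),'from',s['ee_pos'].round(1),'rows',n,'d',t,'w',w)
E
python3 -c "
from plan import *
plan([464,-153,190],87.3,14)"
```

```text
t 0.1 from [ 271.7 -562.6  252.8] rows 14 d [ 0.834 -0.155  0.112] w [-0.001 -0.    -0.732]
```

Call:
drive_tool(
  moves=[
    {"dx":0.4,"dy":-0.08,"dz":0.05,"wz":-0.37},
    {"dx":0.834,"dy":-0.155,"dz":0.112,"wz":-0.732},
    {"dx":0.834,"dy":-0.155,"dz":0.112,"wz":-0.732},
    {"dx":0.834,"dy":-0.155,"dz":0.112,"wz":-0.732},
    {"dx":0.834,"dy":-0.155,"dz":0.112,"wz":-0.732},
    {"dx":0.834,"dy":-0.155,"dz":0.112,"wz":-0.732},
    {"dx":0.834,"dy":-0.155,"dz":0.112,"wz":-0.732},
    {"dx":0.834,"dy":-0.155,"dz":0.112,"wz":-0.732},
    {"dx":0.834,"dy":-0.155,"dz":0.112,"wz":-0.732},
    {"dx":0.834,"dy":-0.155,"dz":0.112,"wz":-0.732},
    {"dx":0.834,"dy":-0.155,"dz":0.112,"wz":-0.732},
    {"dx":0.834,"dy":-0.155,"dz":0.112,"wz":-0.732},
  ],
  grip=0.5,
  force=40,
)

```text
schema error: expected keys dx, dy, dz, wx, wy, wz
```

Call:
drive_tool(
  moves=[
    {"dx":0.834,"dy":-0.155,"dz":0.112,"wz":-0.732},
    {"dx":0.834,"dy":-0.155,"dz":0.112,"wz":-0.732},
    {"dx":0.4,"dy":-0.08,"dz":0.05,"wz":-0.37},
    {},
    {},
  ],
)

```text
schema error: expected keys dx, dy, dz, wx, wy, wz
```

```bash
python3 - <<'E'
from h import *
from plan import plan
np.set_printoptions(precision=1,suppress=True)
s=telemetry.sense();print(s['ee_pos'],s['orientation'],s['gripper_width'])
w=grab('wrist');a=last('top')
cv2.imwrite('pics/w1.png',w['color'][:,:,::-1])
c=w['color'].astype(int);m=((c[...,0]>90)&(c[...,1]<c[...,0]*.5)&(c[...,2]<c[...,0]*.5)).astype(np.uint8)
n,l,st,ce=cv2.connectedComponentsWithStats(m);i=1+np.argmax(st[1:,4]);print(st[i],ce[i])
print(tri((w,*ce[i]),(a,274.2,246.2)),onz(w,*ce[i],95))
r=cv2.boxPoints(cv2.minAreaRect(np.argwhere(l==i)[:,::-1].astype(np.float32)));print([onz(w,*p,95) for p in r])
E
```

```text
[ 271.7 -562.6  252.8] [ 1.   0.2 -0.  -0. ] 85.47211023771077
[174  26  21  63 475] [182.6  56.1]
(array([ 440.3, -225. , -742.8]), [np.float64(110.07475554858085), np.float64(110.0747555485809)]) [ 338.7 -464.    95. ]
[array([ 356.9, -448.9,   95. ]), array([ 363.6, -463.4,   95. ]), array([ 319.7, -482.2,   95. ]), array([ 312.6, -467.2,   95. ])]
```

View pics/w1.png

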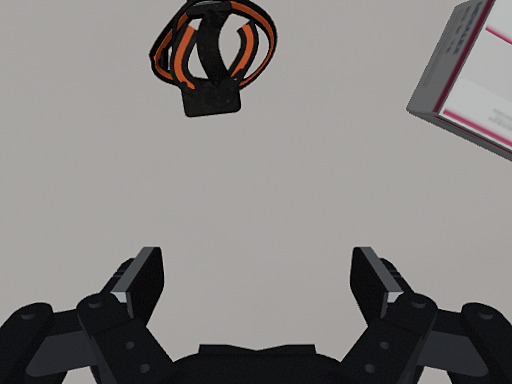

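The moves were refused because every row needs all six keys, so the arm hasn't moved. This view is from the start pose and shows only a cable (210,50) and a box. I'll resend.

Call:
drive_tool(
  moves=[
    {"dx":0.4,"dy":-0.08,"dz":0.05,"wx":0,"wy":0,"wz":-0.37},
    {"dx":0.834,"dy":-0.155,"dz":0.112,"wx":0,"wy":0,"wz":-0.732},
    {"dx":0.834,"dy":-0.155,"dz":0.112,"wx":0,"wy":0,"wz":-0.732},
    {"dx":0.834,"dy":-0.155,"dz":0.112,"wx":0,"wy":0,"wz":-0.732},
    {"dx":0.834,"dy":-0.155,"dz":0.112,"wx":0,"wy":0,"wz":-0.732},
    {"dx":0.834,"dy":-0.155,"dz":0.112,"wx":0,"wy":0,"wz":-0.732},
    {"dx":0.834,"dy":-0.155,"dz":0.112,"wx":0,"wy":0,"wz":-0.732},
    {"dx":0.834,"dy":-0.155,"dz":0.112,"wx":0,"wy":0,"wz":-0.732},
    {"dx":0.834,"dy":-0.155,"dz":0.112,"wx":0,"wy":0,"wz":-0.732},
    {"dx":0.834,"dy":-0.155,"dz":0.112,"wx":0,"wy":0,"wz":-0.732},
    {"dx":0.834,"dy":-0.155,"dz":0.112,"wx":0,"wy":0,"wz":-0.732},
    {"dx":0.834,"dy":-0.155,"dz":0.112,"wx":0,"wy":0,"wz":-0.732},
  ],
  grip=0.5,
  force=40,
)

```text
t: 1.35
ee_pos: [463.8, -235.6, 201.7]
orientation: [0.785, 0.62, 0.0, -0.0]
ft_force: [0.6, -0.7, 0.1]
gripper_width: 42.9
finger_force: 0.0
```

Call:
drive_tool(
  moves=[
    {"dx":0.834,"dy":-0.155,"dz":0.112,"wx":0,"wy":0,"wz":-0.732},
    {"dx":0.834,"dy":-0.155,"dz":0.112,"wx":0,"wy":0,"wz":-0.732},
    {"dx":0.4,"dy":-0.08,"dz":0.05,"wx":0,"wy":0,"wz":-0.37},
    {"dx":0,"dy":0,"dz":0,"wx":0,"wy":0,"wz":0},
    {"dx":0,"dy":0,"dz":0,"wx":0,"wy":0,"wz":0},
  ],
)

```text
t: 1.85
ee_pos: [463.0, -153.8, 191.3]
orientation: [0.724, 0.69, 0.0, 0.0]
ft_force: [0.0, -0.0, 0.8]
gripper_width: 42.6
finger_force: 0.0
```

```bash
cat > look.py <<'E'
from h import *
np.set_printoptions(precision=1,suppress=True)
s=telemetry.sense();print(s['t'],s['ee_pos'],s['orientation'].round(3),s['gripper_width'],s['ft_force'])
w=grab('wrist');print(w['world_from_camera'])
E
python3 - <<'E'
from look import *
from plan import plan
a=last('top')
c=w['color'].astype(int);m=((c[...,0]>90)&(c[...,1]<c[...,0]*.5)&(c[...,2]<c[...,0]*.5)).astype(np.uint8)
n,l,st,ce=cv2.connectedComponentsWithStats(m)
if n>1:
    i=1+np.argmax(st[1:,4]);print(st[i],ce[i])
    print(tri((w,*ce[i]),(a,274.2,246.2)),onz(w,*ce[i],95))
    r=cv2.boxPoints(cv2.minAreaRect(np.argwhere(l==i)[:,::-1].astype(np.float32)));print([onz(w,*p,95) for p in r])
print(proj(w,[[464,-153,95]]))
plan([464,-153,98],87.3,4)
E
```

```text
1.85 [ 463.  -153.8  191.3] [0.7 0.7 0.  0. ] 42.61542030454319 [ 0.  -0.   0.8]
[[  1.   -0.   -0.  466.9]
 [ -0.   -1.   -0.3 -79.5]
 [ -0.    0.3  -1.  311.7]
 [  0.    0.    0.    1. ]]
[ 250  164   21   84 1670] [259.8 204.9]
(array([ 464.4, -153.7,  102.3]), [np.float64(1.3111381738904602), np.float64(1.3111381738905847)]) [ 465.6 -156.7   95. ]
[array([ 460.2, -126.7,   95. ]), array([ 473.8, -127.4,   95. ]), array([ 471.7, -190.1,   95. ]), array([ 456.9, -189.4,   95. ])]
[[257.4 200.1]]
t 1.9 from [ 463.  -154.3  191.3] rows 4 d [0.  0.  0.6] w [ 0.  0. -0.]
```

Call:
drive_tool(
  moves=[
    {"dx":0,"dy":0.06,"dz":0.4,"wx":0,"wy":0,"wz":0},
    {"dx":0,"dy":0,"dz":0.7,"wx":0,"wy":0,"wz":0},
    {"dx":0,"dy":0,"dz":0.7,"wx":0,"wy":0,"wz":0},
    {"dx":0,"dy":0,"dz":0.4,"wx":0,"wy":0,"wz":0},
    {"dx":0,"dy":0,"dz":0.13,"wx":0,"wy":0,"wz":0},
    {"dx":0,"dy":0,"dz":0,"wx":0,"wy":0,"wz":0},
  ],
)

```text
t: 2.5
ee_pos: [465.1, -154.5, 97.5]
orientation: [0.724, 0.69, -0.0, -0.0]
ft_force: [0.3, 0.4, -0.4]
gripper_width: 42.8
finger_force: 0.0
```

Call:
drive_tool(
  moves=[
    {"dx":0,"dy":0,"dz":0,"wx":0,"wy":0,"wz":0},
    {"dx":0,"dy":0,"dz":0,"wx":0,"wy":0,"wz":0},
    {"dx":0,"dy":0,"dz":0,"wx":0,"wy":0,"wz":0},
    {"dx":0,"dy":0,"dz":0,"wx":0,"wy":0,"wz":0},
    {"dx":0,"dy":0,"dz":0,"wx":0,"wy":0,"wz":0},
  ],
  grip=1,
  force=40,
)

```text
t: 3.0
ee_pos: [465.4, -154.1, 98.8]
orientation: [0.724, 0.69, 0.0, 0.001]
ft_force: [-1.8, -2.7, 5.6]
gripper_width: 13.8
finger_force: 39.1
```

Call:
drive_tool(
  moves=[
    {"dx":0,"dy":0.005,"dz":-0.038,"wx":0.06,"wy":0,"wz":0},
    {"dx":0,"dy":0.01,"dz":-0.077,"wx":0.12,"wy":0,"wz":0},
    {"dx":0,"dy":0.015,"dz":-0.115,"wx":0.18,"wy":0,"wz":0},
    {"dx":0,"dy":0.02,"dz":-0.154,"wx":0.24,"wy":0,"wz":0},
    {"dx":0,"dy":0.02,"dz":-0.154,"wx":0.24,"wy":0,"wz":0},
    {"dx":0,"dy":0.02,"dz":-0.154,"wx":0.24,"wy":0,"wz":0},
    {"dx":0,"dy":0.02,"dz":-0.154,"wx":0.24,"wy":0,"wz":0},
    {"dx":0,"dy":0.02,"dz":-0.154,"wx":0.24,"wy":0,"wz":0},
    {"dx":0,"dy":0.02,"dz":-0.154,"wx":0.24,"wy":0,"wz":0},
    {"dx":0,"dy":0.02,"dz":-0.154,"wx":0.24,"wy":0,"wz":0},
    {"dx":0,"dy":0.015,"dz":-0.115,"wx":0.18,"wy":0,"wz":0},
    {"dx":0,"dy":0.008,"dz":-0.064,"wx":0.1,"wy":0,"wz":0},
  ],
)

```text
t: 4.2
ee_pos: [480.3, -154.8, 156.5]
orientation: [0.718, 0.685, -0.084, -0.087]
ft_force: [3.8, -4.4, -5.2]
gripper_width: 13.3
finger_force: 39.2
```

Call:
drive_tool(
  moves=[
    {"dx":0,"dy":0,"dz":0,"wx":0,"wy":0,"wz":0},
    {"dx":0,"dy":0,"dz":0,"wx":0,"wy":0,"wz":0},
    {"dx":0,"dy":0,"dz":0,"wx":0,"wy":0,"wz":0},
    {"dx":0,"dy":0,"dz":0,"wx":0,"wy":0,"wz":0},
    {"dx":0,"dy":0,"dz":0,"wx":0,"wy":0,"wz":0},
    {"dx":0,"dy":0,"dz":0,"wx":0,"wy":0,"wz":0},
    {"dx":0,"dy":0,"dz":0,"wx":0,"wy":0,"wz":0},
    {"dx":0,"dy":0,"dz":0,"wx":0,"wy":0,"wz":0},
    {"dx":0,"dy":0,"dz":0,"wx":0,"wy":0,"wz":0},
    {"dx":0,"dy":0,"dz":0,"wx":0,"wy":0,"wz":0},
  ],
)

```text
t: 5.2
ee_pos: [480.2, -154.9, 156.2]
orientation: [0.718, 0.685, -0.083, -0.087]
ft_force: [4.7, -4.1, -4.0]
gripper_width: 13.7
finger_force: 39.3
```

```bash
python3 - <<'E'
from h import *
a=grab('top')['color'][100:260,200:350];b=grab('side')['color'][140:250,180:330]
f=lambda i:cv2.resize(i,(400,450))
cv2.imwrite('pics/lift.png',np.hstack([f(a),f(b)])[:,:,::-1])
E
```

```text
(no output)
```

View pics/lift.png

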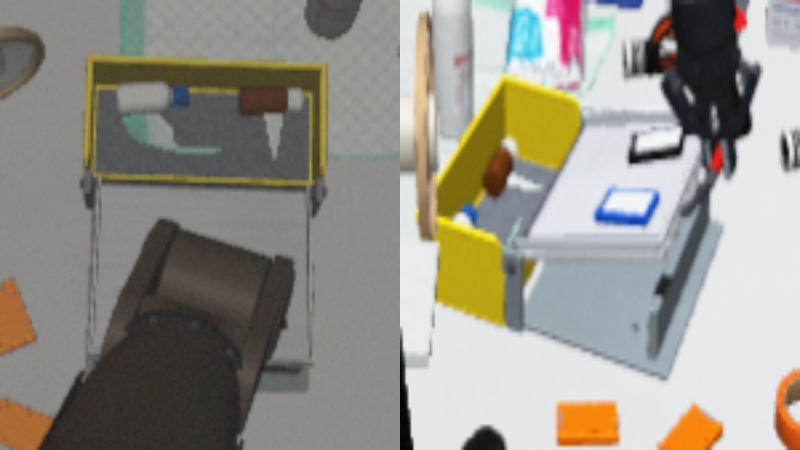

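Both bottles are in the bin, white at (150,97) and amber at (268,98). Both cassettes are still on the board in the side view, at (627,205) and (657,147). Next I'll lower the board by reversing the arc.

Call:
drive_tool(
  moves=[
    {"dx":0,"dy":-0.008,"dz":0.064,"wx":-0.1,"wy":0,"wz":0},
    {"dx":0,"dy":-0.015,"dz":0.115,"wx":-0.18,"wy":0,"wz":0},
    {"dx":0,"dy":-0.02,"dz":0.154,"wx":-0.24,"wy":0,"wz":0},
    {"dx":0,"dy":-0.02,"dz":0.154,"wx":-0.24,"wy":0,"wz":0},
    {"dx":0,"dy":-0.02,"dz":0.154,"wx":-0.24,"wy":0,"wz":0},
    {"dx":0,"dy":-0.02,"dz":0.154,"wx":-0.24,"wy":0,"wz":0},
    {"dx":0,"dy":-0.02,"dz":0.154,"wx":-0.24,"wy":0,"wz":0},
    {"dx":0,"dy":-0.02,"dz":0.154,"wx":-0.24,"wy":0,"wz":0},
    {"dx":0,"dy":-0.02,"dz":0.154,"wx":-0.24,"wy":0,"wz":0},
    {"dx":0,"dy":-0.015,"dz":0.115,"wx":-0.18,"wy":0,"wz":0},
    {"dx":0,"dy":-0.01,"dz":0.077,"wx":-0.12,"wy":0,"wz":0},
    {"dx":0,"dy":-0.005,"dz":0.038,"wx":-0.06,"wy":0,"wz":0},
  ],
)

```text
t: 6.5
ee_pos: [465.3, -154.2, 98.7]
orientation: [0.724, 0.69, 0.001, 0.002]
ft_force: [4.7, 1.3, 18.2]
gripper_width: 13.6
finger_force: 41.6
```

Call:
drive_tool(
  moves=[
    {"dx":0,"dy":0,"dz":0,"wx":0,"wy":0,"wz":0},
    {"dx":0,"dy":0,"dz":0,"wx":0,"wy":0,"wz":0},
    {"dx":0,"dy":0,"dz":0,"wx":0,"wy":0,"wz":0},
  ],
)

```text
t: 6.8
ee_pos: [465.3, -154.2, 98.9]
orientation: [0.724, 0.69, 0.001, 0.002]
ft_force: [6.9, -2.2, -0.9]
gripper_width: 13.6
finger_force: 39.7
```

Call:
drive_tool(
  moves=[
    {"dx":0,"dy":0,"dz":0,"wx":0,"wy":0,"wz":0},
    {"dx":0,"dy":0,"dz":0,"wx":0,"wy":0,"wz":0},
    {"dx":0,"dy":0,"dz":0,"wx":0,"wy":0,"wz":0},
    {"dx":0,"dy":0,"dz":-0.3,"wx":0,"wy":0,"wz":0},
    {"dx":0,"dy":0,"dz":-0.6,"wx":0,"wy":0,"wz":0},
    {"dx":0,"dy":0,"dz":-0.9,"wx":0,"wy":0,"wz":0},
    {"dx":0,"dy":0.5,"dz":-0.9,"wx":0,"wy":0,"wz":0},
    {"dx":-0.2,"dy":0.9,"dz":-0.7,"wx":0,"wy":0,"wz":0},
    {"dx":-0.2,"dy":0.9,"dz":-0.4,"wx":0,"wy":0,"wz":0},
    {"dx":-0.2,"dy":0.5,"dz":0,"wx":0,"wy":0,"wz":0},
    {"dx":0,"dy":0,"dz":0,"wx":0,"wy":0,"wz":0},
    {"dx":0,"dy":0,"dz":0,"wx":0,"wy":0,"wz":0},
  ],
  grip=0.45,
)

```text
t: 8.0
ee_pos: [573.9, -182.6, 250.3]
orientation: [0.724, 0.69, -0.0, -0.001]
ft_force: [-0.2, 0.7, 0.1]
gripper_width: 46.9
finger_force: 0.0
```

```bash
python3 - <<'E'
from look import *
print(s['q'].round(3))
cv2.imwrite('pics/w2.png',w['color'][:,:,::-1])
E
```

```text
8.0 [ 573.9 -182.6  250.3] [ 0.7  0.7 -0.  -0. ] 46.934004175785155 [-0.2  0.7  0.1]
[[   1.    -0.    -0.   577.9]
 [  -0.    -1.    -0.3 -108.5]
 [  -0.     0.3   -1.   370.8]
 [   0.     0.     0.     1. ]]
[-0.4  0.5  1.6 -0.   1.1 -0.4]
```

View pics/w2.png

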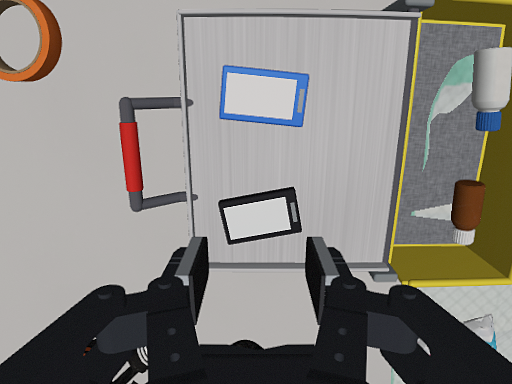

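The board is down, with the blue cassette at (264,95), the black at (260,215), and both bottles in the bin at (490,85) and (465,210).

```bash
cat > plates.py <<'E'
from h import *
np.set_printoptions(precision=1,suppress=True)
def rect(f,box,kind):
    x0,y0,x1,y1=box;c=f['color'][y0:y1,x0:x1].astype(int);r,g,b=c[...,0],c[...,1],c[...,2]
    m=((b>1.5*r)&(b>90) if kind=='blue' else (r+g+b<170)).astype(np.uint8)
    n,l,s,_=cv2.connectedComponentsWithStats(m);i=1+np.argmax(s[1:,4])
    rc=cv2.minAreaRect((np.argwhere(l==i)[:,::-1]+[x0,y0]).astype(np.float32));return cv2.boxPoints(rc)
def report(f,cor,z):
    P=np.array([onz(f,*p,z)[:2] for p in cor]);e=[P[1]-P[0],P[2]-P[1]];L=[np.linalg.norm(v) for v in e]
    v=e[int(np.argmax(L))];a=np.degrees(np.arctan2(v[1],v[0]));a=(a+90)%180-90
    print('centre',P.mean(0),'sides',np.array(L),'ang',round(a,1));return P.mean(0)
E
python3 - <<'E'
from plates import *
from plan import plan
w=last('wrist');a=grab('top')
for k,bx in(('blue',(205,50,320,140)),('dark',(205,178,312,252))):
    c=rect(w,bx,k);print(k,c.mean(0));p=report(w,c,79)
    print(proj(a,[[*p,79]]))
c=a['color'][155:255,225:325];cv2.imwrite('pics/t.png',cv2.resize(c,(600,600))[:,:,::-1])
E
```

```text
blue [263.1  95.7]
centre [ 583. -112.] sides [45.3 73.7] ang -8.2
[[259.  206.6]]
dark [259.9 215.6]
centre [ 575.1 -223.6] sides [73.2 47. ] ang 8.4
[[296.8 208.7]]
```

```bash
python3 -c "
from plan import *
plan([575,-224,165],8.4,14)"
```

```text
t 8.1 from [ 573.6 -182.5  250.3] rows 14 d [-0.06   0.053  0.152] w [-0.001  0.     0.939]
```

Call:
drive_tool(
  moves=[
    {"dx":-0.06,"dy":0.053,"dz":0.152,"wx":0,"wy":0,"wz":0.939},
    {"dx":-0.06,"dy":0.053,"dz":0.152,"wx":0,"wy":0,"wz":0.939},
    {"dx":-0.06,"dy":0.053,"dz":0.152,"wx":0,"wy":0,"wz":0.939},
    {"dx":-0.06,"dy":0.053,"dz":0.152,"wx":0,"wy":0,"wz":0.939},
    {"dx":-0.06,"dy":0.053,"dz":0.152,"wx":0,"wy":0,"wz":0.939},
    {"dx":-0.06,"dy":0.053,"dz":0.152,"wx":0,"wy":0,"wz":0.939},
    {"dx":-0.06,"dy":0.053,"dz":0.152,"wx":0,"wy":0,"wz":0.939},
    {"dx":-0.06,"dy":0.053,"dz":0.152,"wx":0,"wy":0,"wz":0.939},
    {"dx":-0.06,"dy":0.053,"dz":0.152,"wx":0,"wy":0,"wz":0.939},
    {"dx":-0.06,"dy":0.053,"dz":0.152,"wx":0,"wy":0,"wz":0.939},
    {"dx":-0.06,"dy":0.053,"dz":0.152,"wx":0,"wy":0,"wz":0.939},
    {"dx":-0.06,"dy":0.053,"dz":0.152,"wx":0,"wy":0,"wz":0.939},
  ],
  grip=0.3,
)

```text
t: 9.3
ee_pos: [578.6, -218.6, 177.3]
orientation: [0.986, 0.169, -0.0, -0.0]
ft_force: [-0.4, -0.4, 0.2]
gripper_width: 59.8
finger_force: 0.0
```

Call:
drive_tool(
  moves=[
    {"dx":-0.06,"dy":0.053,"dz":0.152,"wx":0,"wy":0,"wz":0.939},
    {"dx":-0.06,"dy":0.053,"dz":0.152,"wx":0,"wy":0,"wz":0.939},
    {"dx":0,"dy":0,"dz":0,"wx":0,"wy":0,"wz":0},
    {"dx":0,"dy":0,"dz":0,"wx":0,"wy":0,"wz":0},
  ],
)

```text
t: 9.7
ee_pos: [575.7, -224.2, 165.4]
orientation: [0.997, 0.075, -0.0, -0.0]
ft_force: [0.6, -0.7, 0.6]
gripper_width: 59.5
finger_force: 0.0
```

```bash
cp last_wrist.npy w2.npy; python3 - <<'E'
from plates import *
from look import *
from plan import plan
o=np.load('w2.npy',allow_pickle=True).item()
pr=proj(w,[[575.1,-223.6,79]])[0];print('expect',pr)
cv2.imwrite('pics/w3.png',w['color'][:,:,::-1])
plan([575,-224,82],8.4,4)
E
```

```text
9.7 [ 575.7 -224.2  165.4] [ 1.   0.1 -0.  -0. ] 59.486638402855434 [ 0.6 -0.7  0.6]
[[   0.1   -0.9   -0.3  650. ]
 [  -1.    -0.1   -0.  -213.3]
 [  -0.     0.3   -1.   285.9]
 [   0.     0.     0.     1. ]]
expect [255.1 207.5]
t 9.75 from [ 575.9 -224.2  165.6] rows 4 d [-0.  -0.   0.5] w [ 0. -0.  0.]
```

View pics/w3.png

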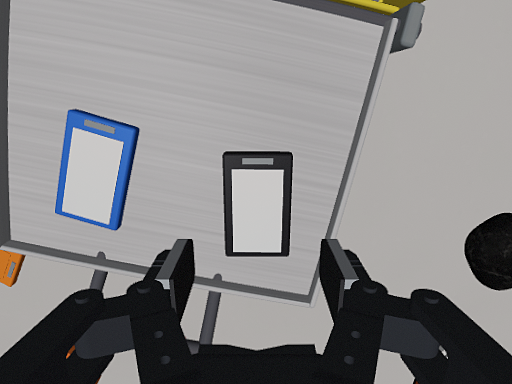

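The black cassette sits square between the fingers, centred at (257,204) and close to the projected (255,207). I'll check its height and the clearance to the side edge.

```bash
python3 - <<'E'
from plates import *
w=last('wrist');o=np.load('w2.npy',allow_pickle=True).item()
cb=rect(w,(210,140,305,268),'dark');print(cb)
print(tri((w,*cb.mean(0)),(o,259.9,215.6)));report(w,cb,79)
bb=rect(w,(40,100,150,240),'blue');print('blue',tri((w,*bb.mean(0)),(o,263.1,95.7)));report(w,bb,79)
for p in((385,24),(345,165),(306,300)):print('rim',onz(w,*p,84))
E
```

```text
[[223. 152.]
 [292. 152.]
 [292. 255.]
 [223. 255.]]
(array([ 575.5, -225.4,   72. ]), [np.float64(0.36046769291050673), np.float64(0.36046769291047526)])
centre [ 576.3 -225.1] sides [44.6 74.3] ang 10.5
blue (array([ 583.8, -111.1,   75.7]), [np.float64(1.0018971738493696), np.float64(1.001897173849354)])
centre [ 583.6 -111.4] sides [79.8 45.4] ang -12.1
rim [ 699.5 -280.9   84. ]
rim [ 614.1 -276.    84. ]
rim [ 510.8 -271.2   84. ]
```

```bash
python3 - <<'E'
from plates import *
from scipy.spatial.transform import Rotation as R
w=last('wrist');s=telemetry.sense();Rm=R.from_quat(s['orientation']).as_matrix()
for u,v in((193,240),(188,312),(322,240),(325,312)):
    o,d=ray(w,u,v);o=Rm.T@(o-s['ee_pos']);d=Rm.T@d
    h=s['gripper_width']/2*np.sign(d[1]*(-o[2]) if 0 else d[1]);t=(h-o[1])/d[1];print((u,v),o+t*d)
E
```

```text
(193, 240) [  7.4 -29.8  19.1]
(188, 312) [-17.7 -29.8  -1.5]
(322, 240) [10.9 29.8 12. ]
(325, 312) [-15.5  29.8  -4.2]
```

Call:
drive_tool(
  moves=[
    {"dx":0,"dy":0.02,"dz":0.3,"wx":0,"wy":0,"wz":0},
    {"dx":0,"dy":0,"dz":0.6,"wx":0,"wy":0,"wz":0},
    {"dx":0,"dy":0,"dz":0.5,"wx":0,"wy":0,"wz":0},
    {"dx":0,"dy":0,"dz":0.3,"wx":0,"wy":0,"wz":0},
    {"dx":0,"dy":0,"dz":0.15,"wx":0,"wy":0,"wz":0},
    {"dx":0,"dy":0,"dz":0.04,"wx":0,"wy":0,"wz":0},
    {"dx":0,"dy":0,"dz":0,"wx":0,"wy":0,"wz":0},
  ],
  grip=0.37,
)

```text
t: 10.45
ee_pos: [576.4, -225.2, 89.8]
orientation: [0.997, 0.074, 0.0, 0.0]
ft_force: [-0.5, -0.3, 0.5]
gripper_width: 53.4
finger_force: 0.0
```

Call:
drive_tool(
  moves=[
    {"dx":0,"dy":0,"dz":0,"wx":0,"wy":0,"wz":0},
    {"dx":0,"dy":0,"dz":0,"wx":0,"wy":0,"wz":0},
    {"dx":0,"dy":0,"dz":0,"wx":0,"wy":0,"wz":0},
    {"dx":0,"dy":0,"dz":0,"wx":0,"wy":0,"wz":0},
  ],
  grip=1,
  force=25,
)

```text
t: 10.85
ee_pos: [576.5, -225.2, 90.3]
orientation: [0.997, 0.074, 0.001, 0.0]
ft_force: [-1.2, -0.4, 6.5]
gripper_width: 45.1
finger_force: 26.5
```

```bash
cat >> plan.py <<'E'
def path(p0,d0,p1,d1,n,ks):
    s=dict(t=0,ee_pos=np.array(p0,float),orientation=R.from_matrix(Rd(d0)).as_quat());plan(p1,d1,n,s)
    C=np.eye(4);C[:3,:3]=Rd(d0);C[:3,3]=p0;T=np.eye(4);T[:3,:3]=Rd(d1);T[:3,3]=p1
    L=np.real(logm(np.linalg.inv(C)@T))
    for k in ks:print(k,(C@expm(L*k))[:3,3].round())
E
python3 -c "
from plan import *
path([576.4,-225,170],8.5,[443,288,110],96,16,[.25,.5,.75])
path([576.4,-225,170],8.5,[443,288,110],-84,16,[.25,.5,.75])
"
```

```text
t 0 from [ 576.4 -225.   170. ] rows 16 d [ 0.524 -0.749  0.094] w [-0.    -0.    -0.911]
0.25 [622. -87. 155.]
0.5 [613.  58. 140.]
0.75 [550. 190. 125.]
t 0 from [ 576.4 -225.   170. ] rows 16 d [-0.703 -0.602  0.094] w [-0.     0.     0.964]
0.25 [ 465. -129.  155.]
0.5 [400.   3. 140.]
0.75 [392. 150. 125.]
```

Call:
drive_tool(
  moves=[
    {"dx":0,"dy":0,"dz":-0.1,"wx":0,"wy":0,"wz":0},
    {"dx":0,"dy":0,"dz":-0.4,"wx":0,"wy":0,"wz":0},
    {"dx":0,"dy":0,"dz":-0.7,"wx":0,"wy":0,"wz":0},
    {"dx":0,"dy":0,"dz":-0.7,"wx":0,"wy":0,"wz":0},
    {"dx":0.26,"dy":-0.37,"dz":-0.1,"wx":0,"wy":0,"wz":-0.455},
    {"dx":0.524,"dy":-0.749,"dz":0.094,"wx":0,"wy":0,"wz":-0.911},
    {"dx":0.524,"dy":-0.749,"dz":0.094,"wx":0,"wy":0,"wz":-0.911},
    {"dx":0.524,"dy":-0.749,"dz":0.094,"wx":0,"wy":0,"wz":-0.911},
    {"dx":0.524,"dy":-0.749,"dz":0.094,"wx":0,"wy":0,"wz":-0.911},
    {"dx":0.524,"dy":-0.749,"dz":0.094,"wx":0,"wy":0,"wz":-0.911},
    {"dx":0.524,"dy":-0.749,"dz":0.094,"wx":0,"wy":0,"wz":-0.911},
    {"dx":0.524,"dy":-0.749,"dz":0.094,"wx":0,"wy":0,"wz":-0.911},
  ],
)

```text
t: 12.05
ee_pos: [616.4, 42.5, 142.1]
orientation: [0.907, 0.421, -0.0, -0.0]
ft_force: [-0.4, 0.8, -0.6]
gripper_width: 45.3
finger_force: 25.8
```

Call:
drive_tool(
  moves=[
    {"dx":0.524,"dy":-0.749,"dz":0.094,"wx":0,"wy":0,"wz":-0.911},
    {"dx":0.524,"dy":-0.749,"dz":0.094,"wx":0,"wy":0,"wz":-0.911},
    {"dx":0.524,"dy":-0.749,"dz":0.094,"wx":0,"wy":0,"wz":-0.911},
    {"dx":0.524,"dy":-0.749,"dz":0.094,"wx":0,"wy":0,"wz":-0.911},
    {"dx":0.524,"dy":-0.749,"dz":0.094,"wx":0,"wy":0,"wz":-0.911},
    {"dx":0.524,"dy":-0.749,"dz":0.094,"wx":0,"wy":0,"wz":-0.911},
    {"dx":0.524,"dy":-0.749,"dz":0.094,"wx":0,"wy":0,"wz":-0.911},
    {"dx":0.524,"dy":-0.749,"dz":0.094,"wx":0,"wy":0,"wz":-0.911},
    {"dx":0.26,"dy":-0.37,"dz":0.05,"wx":0,"wy":0,"wz":-0.455},
    {"dx":0,"dy":0,"dz":0,"wx":0,"wy":0,"wz":0},
    {"dx":0,"dy":0,"dz":0,"wx":0,"wy":0,"wz":0},
  ],
)

```text
t: 13.15
ee_pos: [443.9, 287.9, 111.0]
orientation: [0.67, 0.742, 0.0, 0.0]
ft_force: [-0.3, -0.4, -0.9]
gripper_width: 45.3
finger_force: 25.8
```

```bash
python3 - <<'E'
from look import *
from plan import plan
cv2.imwrite('pics/w4.png',w['color'][:,:,::-1])
plan([443,288,40],96,5)
print(proj(w,[[443,288,2]]))
E
```

```text
13.15 [443.9 287.9 111. ] [0.7 0.7 0.  0. ] 45.33507838245767 [-0.3 -0.4 -0.9]
[[  1.    0.1   0.  436.6]
 [  0.1  -1.   -0.3 361.8]
 [ -0.    0.3  -1.  231.5]
 [  0.    0.    0.    1. ]]
t 13.2 from [444.3 287.5 111.1] rows 5 d [ 0.  -0.   0.4] w [ 0. -0. -0.]
[[255.  195.5]]
```

View pics/w4.png

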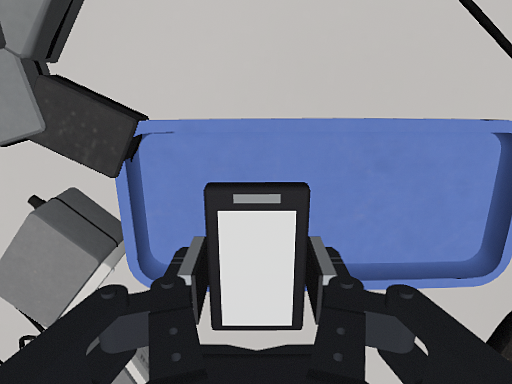

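The cassette is held above the tray. The floor spans about columns 150–490 and rows 135–265, and the target projects to (255,195), well inside it.

Call:
drive_tool(
  moves=[
    {"dx":0,"dy":0,"dz":0.3,"wx":0,"wy":0,"wz":0},
    {"dx":0,"dy":0,"dz":0.6,"wx":0,"wy":0,"wz":0},
    {"dx":0,"dy":0,"dz":0.6,"wx":0,"wy":0,"wz":0},
    {"dx":0,"dy":0,"dz":0.35,"wx":0,"wy":0,"wz":0},
    {"dx":0,"dy":0,"dz":0.15,"wx":0,"wy":0,"wz":0},
    {"dx":0,"dy":0,"dz":0.1,"wx":0,"wy":0,"wz":0},
    {"dx":0,"dy":0,"dz":0.05,"wx":0,"wy":0,"wz":0},
    {"dx":0,"dy":0,"dz":0.03,"wx":0,"wy":0,"wz":0},
    {"dx":0,"dy":0,"dz":0,"wx":0,"wy":0,"wz":0},
  ],
)

```text
t: 14.1
ee_pos: [443.7, 287.8, 24.2]
orientation: [0.67, 0.742, 0.0, 0.0]
ft_force: [-0.2, -0.1, -0.3]
gripper_width: 45.3
finger_force: 25.8
```

Call:
drive_tool(
  moves=[
    {"dx":0,"dy":0,"dz":0.025,"wx":0,"wy":0,"wz":0},
    {"dx":0,"dy":0,"dz":0.02,"wx":0,"wy":0,"wz":0},
    {"dx":0,"dy":0,"dz":0,"wx":0,"wy":0,"wz":0},
  ],
)

```text
t: 14.4
ee_pos: [443.6, 287.8, 22.5]
orientation: [0.67, 0.742, 0.0, 0.0]
ft_force: [-1.4, -0.3, 4.4]
gripper_width: 45.5
finger_force: 26.3
```

Call:
drive_tool(
  moves=[
    {"dx":0,"dy":0,"dz":0,"wx":0,"wy":0,"wz":0},
    {"dx":0,"dy":0,"dz":0,"wx":0,"wy":0,"wz":0},
    {"dx":0,"dy":0,"dz":0,"wx":0,"wy":0,"wz":0},
    {"dx":0,"dy":0,"dz":-0.15,"wx":0,"wy":0,"wz":0},
    {"dx":0,"dy":0,"dz":-0.4,"wx":0,"wy":0,"wz":0},
    {"dx":0,"dy":0,"dz":-0.8,"wx":0,"wy":0,"wz":0},
    {"dx":0,"dy":0,"dz":-0.85,"wx":0,"wy":0,"wz":0},
  ],
  grip=0.35,
)

```text
t: 15.1
ee_pos: [443.1, 287.6, 110.9]
orientation: [0.67, 0.742, -0.001, -0.0]
ft_force: [0.2, 0.3, 0.4]
gripper_width: 55.7
finger_force: 0.0
```

```bash
python3 - <<'E'
from look import *
from plan import plan,path
cv2.imwrite('pics/w5.png',w['color'][:,:,::-1])
plan([583.5,-111.3,165],-8.2,18)
path([443,288,110],96,[583.5,-111.3,165],-8.2,18,[.5])
E
```

```text
15.1 [443.1 287.6 110.9] [ 0.7  0.7 -0.  -0. ] 55.72725625035545 [0.2 0.3 0.4]
[[  1.    0.1   0.  436. ]
 [  0.1  -1.   -0.3 361.6]
 [ -0.    0.3  -1.  231.3]
 [  0.    0.    0.    1. ]]
t 15.15 from [444.7 288.5 115.9] rows 18 d [-0.3  0.6 -0.1] w [ 0. -0.  1.]
t 0 from [443. 288. 110.] rows 18 d [-0.3  0.6 -0.1] w [ 0. -0.  1.]
0.5 [611. 123. 137.]
```

View pics/w5.png

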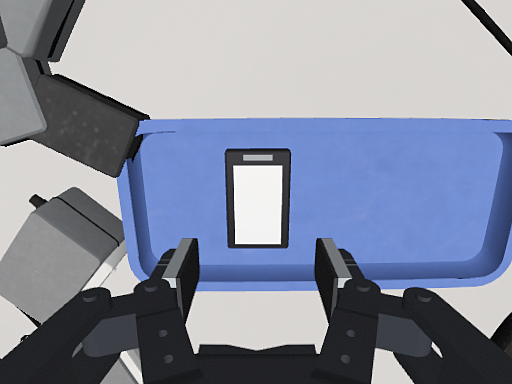

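The black cassette lies flat in the tray at (258,198). I'll fetch the blue one now.

```bash
python3 -c "
from plan import *
plan([583.5,-111.3,165],-8.2,18)"
```

```text
t 15.15 from [444.7 288.5 115.9] rows 18 d [-0.313  0.6   -0.067] w [ 0.001 -0.003  0.964]
```

Call:
drive_tool(
  moves=[
    {"dx":-0.156,"dy":0.3,"dz":-0.4,"wx":0,"wy":0,"wz":0.482},
    {"dx":-0.313,"dy":0.6,"dz":-0.05,"wx":0,"wy":0,"wz":0.964},
    {"dx":-0.313,"dy":0.6,"dz":-0.05,"wx":0,"wy":0,"wz":0.964},
    {"dx":-0.313,"dy":0.6,"dz":-0.05,"wx":0,"wy":0,"wz":0.964},
    {"dx":-0.313,"dy":0.6,"dz":-0.05,"wx":0,"wy":0,"wz":0.964},
    {"dx":-0.313,"dy":0.6,"dz":-0.05,"wx":0,"wy":0,"wz":0.964},
    {"dx":-0.313,"dy":0.6,"dz":-0.05,"wx":0,"wy":0,"wz":0.964},
    {"dx":-0.313,"dy":0.6,"dz":-0.05,"wx":0,"wy":0,"wz":0.964},
    {"dx":-0.313,"dy":0.6,"dz":-0.05,"wx":0,"wy":0,"wz":0.964},
    {"dx":-0.313,"dy":0.6,"dz":-0.05,"wx":0,"wy":0,"wz":0.964},
    {"dx":-0.313,"dy":0.6,"dz":-0.05,"wx":0,"wy":0,"wz":0.964},
    {"dx":-0.313,"dy":0.6,"dz":-0.05,"wx":0,"wy":0,"wz":0.964},
  ],
  grip=0.33,
)

```text
t: 16.35
ee_pos: [624.6, 54.4, 148.3]
orientation: [0.968, 0.251, 0.0, 0.0]
ft_force: [0.0, 0.0, 0.4]
gripper_width: 57.3
finger_force: 0.0
```

Call:
drive_tool(
  moves=[
    {"dx":-0.313,"dy":0.6,"dz":-0.05,"wx":0,"wy":0,"wz":0.964},
    {"dx":-0.313,"dy":0.6,"dz":-0.05,"wx":0,"wy":0,"wz":0.964},
    {"dx":-0.313,"dy":0.6,"dz":-0.05,"wx":0,"wy":0,"wz":0.964},
    {"dx":-0.313,"dy":0.6,"dz":-0.05,"wx":0,"wy":0,"wz":0.964},
    {"dx":-0.313,"dy":0.6,"dz":-0.05,"wx":0,"wy":0,"wz":0.964},
    {"dx":-0.313,"dy":0.6,"dz":-0.05,"wx":0,"wy":0,"wz":0.964},
    {"dx":-0.156,"dy":0.3,"dz":0,"wx":0,"wy":0,"wz":0.482},
    {"dx":0,"dy":0,"dz":0,"wx":0,"wy":0,"wz":0},
    {"dx":0,"dy":0,"dz":0,"wx":0,"wy":0,"wz":0},
  ],
)

```text
t: 17.25
ee_pos: [582.2, -111.5, 160.2]
orientation: [0.997, -0.071, 0.0, -0.0]
ft_force: [0.6, 1.0, 0.6]
gripper_width: 56.9
finger_force: 0.0
```

```bash
python3 - <<'E'
from plates import *
from look import *
from plan import plan
pr=proj(w,[[583.5,-111.3,79]])[0];print('expect',pr);x,y=pr.astype(int)
cb=rect(w,(x-60,y-80,x+60,y+80),'blue');print(cb,cb.mean(0));report(w,cb,79)
c=w['color'];m=((c[...,2]>1.5*c[...,0])&(c[...,2]>90));ys,xs=np.nonzero(m[y-80:y+80,x-60:x+60])
print('row spans',[(r,xs[ys==r].min()+x-60,xs[ys==r].max()+x-60) for r in range(35,125,15) if (ys==r).any()])
o=np.load('w2.npy',allow_pickle=True).item();print(tri((w,*cb.mean(0)),(o,263.1,95.7)))
np.set_printoptions(precision=3,suppress=True);plan([583.5,-111.3,90],-8.2,1)
E
```

```text
17.25 [ 582.2 -111.5  160.2] [ 1.  -0.1  0.  -0. ] 56.90438240062483 [0.6 1.  0.6]
[[  -0.1   -0.9   -0.3  656.5]
 [  -1.     0.1    0.  -122.4]
 [  -0.     0.3   -1.   280.7]
 [   0.     0.     0.     1. ]]
expect [255.5 207.9]
[[222. 152.]
 [293. 152.]
 [293. 258.]
 [222. 258.]] [257.5 205. ]
centre [ 583.4 -112.6] sides [44.7 74.8] ang -6.2
row spans [(35, np.int64(222), np.int64(293)), (50, np.int64(222), np.int64(292)), (65, np.int64(223), np.int64(291)), (80, np.int64(223), np.int64(291)), (95, np.int64(224), np.int64(290)), (110, np.int64(224), np.int64(290))]
(array([ 583. , -112.1,   72.2]), [np.float64(0.4466146760745374), np.float64(0.44661467607455446)])
t 17.3 from [ 582.4 -111.2  160.1] rows 1 d [ 0.028 -0.001  1.753] w [-0.    -0.003  0.018]
```

Call:
drive_tool(
  moves=[
    {"dx":0.025,"dy":0.02,"dz":0.3,"wx":0,"wy":0,"wz":0},
    {"dx":0,"dy":0,"dz":0.5,"wx":0,"wy":0,"wz":0},
    {"dx":0,"dy":0,"dz":0.5,"wx":0,"wy":0,"wz":0},
    {"dx":0,"dy":0,"dz":0.28,"wx":0,"wy":0,"wz":0},
    {"dx":0,"dy":0,"dz":0.13,"wx":0,"wy":0,"wz":0},
    {"dx":0,"dy":0,"dz":0.04,"wx":0,"wy":0,"wz":0},
    {"dx":0,"dy":0,"dz":0,"wx":0,"wy":0,"wz":0},
  ],
  grip=0.36,
)

```text
t: 18.0
ee_pos: [583.1, -112.9, 90.3]
orientation: [0.997, -0.072, 0.0, 0.0]
ft_force: [-0.9, 0.5, -0.2]
gripper_width: 54.5
finger_force: 0.0
```

Call:
drive_tool(
  moves=[
    {"dx":0,"dy":0,"dz":0,"wx":0,"wy":0,"wz":0},
    {"dx":0,"dy":0,"dz":0,"wx":0,"wy":0,"wz":0},
    {"dx":0,"dy":0,"dz":0,"wx":0,"wy":0,"wz":0},
    {"dx":0,"dy":0,"dz":0,"wx":0,"wy":0,"wz":0},
  ],
  grip=1,
  force=25,
)

```text
t: 18.4
ee_pos: [583.2, -113.0, 90.8]
orientation: [0.997, -0.072, 0.001, 0.0]
ft_force: [-0.3, 1.2, 5.5]
gripper_width: 45.3
finger_force: 26.3
```

```bash
python3 -c "
from plan import *
path([583.5,-111.8,160],-8.2,[533,298,110],96,18,[.25,.5,.75])"
```

```text
t 0 from [ 583.5 -111.8  160. ] rows 18 d [ 0.369 -0.548  0.069] w [-0.    -0.    -0.965]
0.25 [646. -12. 148.]
0.5 [658. 105. 135.]
0.75 [618. 216. 123.]
```

Call:
drive_tool(
  moves=[
    {"dx":0,"dy":0,"dz":-0.1,"wx":0,"wy":0,"wz":0},
    {"dx":0,"dy":0,"dz":-0.4,"wx":0,"wy":0,"wz":0},
    {"dx":0,"dy":0,"dz":-0.7,"wx":0,"wy":0,"wz":0},
    {"dx":0,"dy":0,"dz":-0.5,"wx":0,"wy":0,"wz":0},
    {"dx":0.185,"dy":-0.274,"dz":-0.1,"wx":0,"wy":0,"wz":-0.482},
    {"dx":0.369,"dy":-0.548,"dz":0,"wx":0,"wy":0,"wz":-0.965},
    {"dx":0.369,"dy":-0.548,"dz":0,"wx":0,"wy":0,"wz":-0.965},
    {"dx":0.369,"dy":-0.548,"dz":0,"wx":0,"wy":0,"wz":-0.965},
    {"dx":0.369,"dy":-0.548,"dz":0,"wx":0,"wy":0,"wz":-0.965},
    {"dx":0.369,"dy":-0.548,"dz":0,"wx":0,"wy":0,"wz":-0.965},
    {"dx":0.369,"dy":-0.548,"dz":0,"wx":0,"wy":0,"wz":-0.965},
    {"dx":0.369,"dy":-0.548,"dz":0,"wx":0,"wy":0,"wz":-0.965},
  ],
)

```text
t: 19.6
ee_pos: [659.6, 66.0, 162.0]
orientation: [0.953, 0.304, -0.0, 0.0]
ft_force: [0.0, 0.3, 0.2]
gripper_width: 45.6
finger_force: 25.9
```

Call:
drive_tool(
  moves=[
    {"dx":0.369,"dy":-0.548,"dz":0,"wx":0,"wy":0,"wz":-0.965},
    {"dx":0.369,"dy":-0.548,"dz":0,"wx":0,"wy":0,"wz":-0.965},
    {"dx":0.369,"dy":-0.548,"dz":0,"wx":0,"wy":0,"wz":-0.965},
    {"dx":0.369,"dy":-0.548,"dz":0,"wx":0,"wy":0,"wz":-0.965},
    {"dx":0.369,"dy":-0.548,"dz":0,"wx":0,"wy":0,"wz":-0.965},
    {"dx":0.369,"dy":-0.548,"dz":0.1,"wx":0,"wy":0,"wz":-0.965},
    {"dx":0.369,"dy":-0.548,"dz":0.2,"wx":0,"wy":0,"wz":-0.965},
    {"dx":0.369,"dy":-0.548,"dz":0.2,"wx":0,"wy":0,"wz":-0.965},
    {"dx":0.369,"dy":-0.548,"dz":0.3,"wx":0,"wy":0,"wz":-0.965},
    {"dx":0.369,"dy":-0.548,"dz":0.3,"wx":0,"wy":0,"wz":-0.965},
    {"dx":0.185,"dy":-0.274,"dz":0.2,"wx":0,"wy":0,"wz":-0.482},
    {"dx":0,"dy":0,"dz":0,"wx":0,"wy":0,"wz":0},
  ],
)

```text
t: 20.8
ee_pos: [530.2, 297.5, 109.2]
orientation: [0.668, 0.744, -0.001, -0.001]
ft_force: [-0.5, -0.2, -0.8]
gripper_width: 45.4
finger_force: 25.9
```

```bash
python3 -c "
from plan import *
plan([533,298,24.6],96,1)"
```

```text
t 20.8 from [530.2 297.5 109.2] rows 1 d [0.007 0.076 2.115] w [-0.023  0.008  0.021]
```

Call:
drive_tool(
  moves=[
    {"dx":0,"dy":0.07,"dz":0.3,"wx":0,"wy":0,"wz":0},
    {"dx":0,"dy":0,"dz":0.6,"wx":0,"wy":0,"wz":0},
    {"dx":0,"dy":0,"dz":0.6,"wx":0,"wy":0,"wz":0},
    {"dx":0,"dy":0,"dz":0.3,"wx":0,"wy":0,"wz":0},
    {"dx":0,"dy":0,"dz":0.15,"wx":0,"wy":0,"wz":0},
    {"dx":0,"dy":0,"dz":0.09,"wx":0,"wy":0,"wz":0},
    {"dx":0,"dy":0,"dz":0.05,"wx":0,"wy":0,"wz":0},
    {"dx":0,"dy":0,"dz":0.03,"wx":0,"wy":0,"wz":0},
    {"dx":0,"dy":0,"dz":0.02,"wx":0,"wy":0,"wz":0},
    {"dx":0,"dy":0,"dz":0,"wx":0,"wy":0,"wz":0},
  ],
)

```text
t: 21.8
ee_pos: [534.8, 297.2, 24.8]
orientation: [0.669, 0.743, 0.0, 0.0]
ft_force: [-0.8, -0.4, -0.8]
gripper_width: 45.4
finger_force: 25.8
```

Call:
drive_tool(
  moves=[
    {"dx":0,"dy":0,"dz":0.025,"wx":0,"wy":0,"wz":0},
    {"dx":0,"dy":0,"dz":0.02,"wx":0,"wy":0,"wz":0},
    {"dx":0,"dy":0,"dz":0.01,"wx":0,"wy":0,"wz":0},
    {"dx":0,"dy":0,"dz":0,"wx":0,"wy":0,"wz":0},
  ],
)

```text
t: 22.2
ee_pos: [534.8, 297.2, 23.0]
orientation: [0.669, 0.743, 0.0, 0.0]
ft_force: [-1.5, -1.4, 7.5]
gripper_width: 45.2
finger_force: 26.8
```

Call:
drive_tool(
  moves=[
    {"dx":0,"dy":0,"dz":0,"wx":0,"wy":0,"wz":0},
    {"dx":0,"dy":0,"dz":0,"wx":0,"wy":0,"wz":0},
    {"dx":0,"dy":0,"dz":0,"wx":0,"wy":0,"wz":0},
    {"dx":0,"dy":0,"dz":-0.15,"wx":0,"wy":0,"wz":0},
    {"dx":0,"dy":0,"dz":-0.4,"wx":0,"wy":0,"wz":0},
    {"dx":0,"dy":0,"dz":-0.8,"wx":0,"wy":0,"wz":0},
    {"dx":0,"dy":0,"dz":-0.9,"wx":0,"wy":0,"wz":0},
    {"dx":0,"dy":0,"dz":-0.9,"wx":0,"wy":0,"wz":0},
    {"dx":0,"dy":0,"dz":-0.9,"wx":0,"wy":0,"wz":0},
    {"dx":0,"dy":0,"dz":-0.4,"wx":0,"wy":0,"wz":0},
    {"dx":0,"dy":0,"dz":0,"wx":0,"wy":0,"wz":0},
    {"dx":0,"dy":0,"dz":0,"wx":0,"wy":0,"wz":0},
  ],
  grip=0.35,
)

```text
t: 23.4
ee_pos: [534.4, 297.0, 200.7]
orientation: [0.669, 0.743, 0.0, 0.0]
ft_force: [-0.3, 0.8, -1.2]
gripper_width: 55.7
finger_force: 0.0
```

```bash
python3 - <<'E'
from h import *
w=grab('wrist')['color'];b=grab('side')['color'];t=grab('top')['color']
im=np.hstack([cv2.resize(w,(400,300)),cv2.resize(b,(400,300))])
im2=np.hstack([cv2.resize(t[90:320,90:400],(400,300)),cv2.resize(b[130:330,170:360],(400,300))])
cv2.imwrite('pics/end.png',np.vstack([im,im2])[:,:,::-1])
E
```

```text
(no output)
```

View pics/end.png

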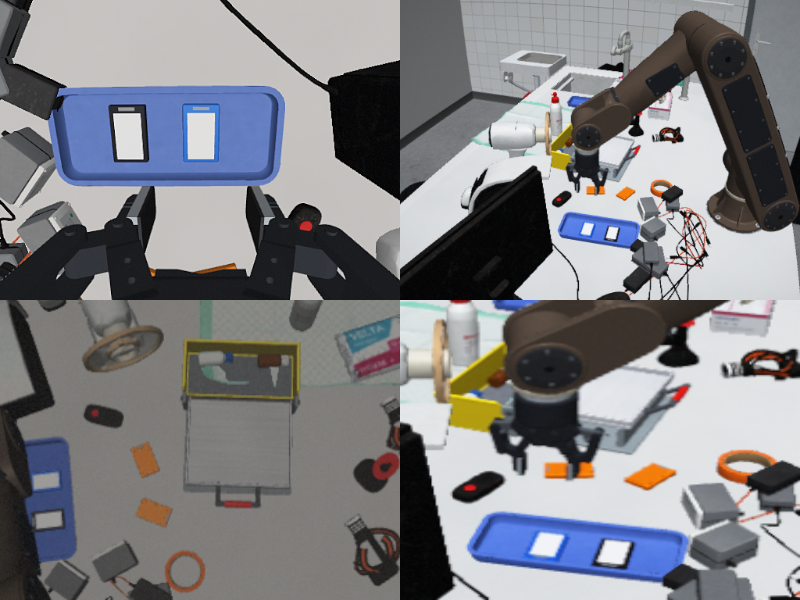

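Both cassettes lie flat and side by side in the tray, at (128,133) and (201,133) in the wrist view. The board is down, both bottles are in the bin, and the remote and curing light haven't been moved. The gripper is clear, so I'm handing in.

```bash
python3 -c "
from plant import env
print(env.hand_in())"
```

```text
the job is handed in; nothing more can be done
None
```

The job is done and handed in at about 23.5 s on the robot's clock: both bottles are in the bin, the board is back on its rest, and both cassettes lie flat and side by side in the blue tray, with the remote and curing light untouched.

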